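# Lift the lantern off the jewellery box and hold the lid open

### The job

The hand lantern is standing on the lid of the jewellery box: lift it off and stand it upright, wholly on the round cork coaster, without dropping it, and let it go. Then raise the box lid, which has a brass ball knob at its front, to 60 degrees from shut and keep holding it there so that I can choose a ring; the lid falls shut if let go, so finish while still holding it steady at 60 degrees. Leave the other things on the dresser where they are.

Things in the scene. Friction and masses are not known exactly. Their poses are not given: they have to be found in the camera images.
- jewel_box: Dark wood jewellery box, fixed, 150 (x) by 200 (y) mm, 90 mm high with the lid shut (80 mm carcass, 10 mm lid). Origin at the centre of its underside, on the dresser top; its own -x axis points to the front (the knob side, roughly towards the robot), z up.
- jewel_lid (a joint): Angle of the box lid in rad: 0 shut, grows as the front edge rises, 1.047 is 60 degrees, stop at 1.5. The lid (150 by 200 by 10 mm, 0.2 to 0.45 kg) is hinged along the box's y axis at the rear rim; its weight and a light spring close it from every angle, needing about 1 to 2 N at the knob.
- lid_hinge (a point): Middle of the hinge line: 75 mm behind (+x of the box) the box centre, 80 mm above the dresser top. Hinge line runs along the box's y axis.
- lid_knob (a point): Centre of the brass ball knob (diameter 26 mm) on a 10 mm thick stem in the middle of the lid's front edge. The ball's centre is 34 mm out from the edge, 184 mm from the hinge line along the lid and 5 mm above the lid's underside plane; lid shut, it is 85 mm above the dresser top. It moves with the lid. Pinched along the box's y axis from above, it turns between the fingers as the lid rises.
- lamp_center (a point): Centre (half-way up) of the hand lantern, a cylinder 72 mm in diameter with dark base and cap, cream diffuser and an arched handle on top; 155 mm high overall, about 0.25 to 0.5 kg; this point is 77.5 mm above its underside. At the start it stands on the box lid. Its y axis runs along the handle.
- lamp_handle (a point): Centre of the lantern's wooden grip bar, 14 mm wide (lantern x), 80 mm long (lantern y), 14 mm high; 148 mm above the lantern's underside. There are 45 mm of free space between bar and cap.
- coaster: Round cork coaster, fixed to the dresser top, 130 mm in diameter, 6 mm thick. Origin at the centre of its underside.
- tray: Grey resin tray at the back, fixed, 100 (x) by 260 (y) mm, 18 mm high, holding watch, dish and hair slide. Origin at the centre of its underside. Leave alone.
- blue_bottle: Blue glass bottle, 52 mm in diameter, 130 mm high, at one side. Origin under its centre. Leave alone.
- watch: Silicone watch with closed strap, a loop 64 mm across and 22 mm high, on the tray. Leave alone.
- egg_dish: White ceramic egg dish, 68 mm across, 34 mm high, on the tray. Leave alone.
- hair_slide: Metal hair slide, 16 by 66 by 9 mm, on the tray. Leave alone.
- hairbrush: Wooden hairbrush, about 190 mm long, lying at the other side. Leave alone.
Things that resemble listed ones, but are neither listed nor needed, are in the scene too. Of the things like the part that bears lamp_center, leave any that is pink; of the rest the larger one is meant. Of the things shaped like the coaster, the cork one is meant.

How it is judged:
By the outcome, as a careful person would: the job done as asked, in the order asked, and still so for the second after the job is handed in, while the arm keeps its last pose, push and grip.
It also fails if it takes over 54 s, if anything falls off the work surface, if the arm or the gripper's body presses on something with over 40 N, if the wrist force passes 120 N, or if a joint passes its speed limit or range.

### The arm

A 6-joint arm with a two-finger parallel gripper is mounted at the origin on the work surface. World frame = base frame: x ahead of the robot, y to its left, z up, the work surface at z = 0. Lengths are in mm, angles in rad, forces in N, time in s.
With the tool pointing down it reaches from about 300 to 825 mm from the base axis. Payload 5.4 kg.
Tool frame: the origin (TCP) lies midway between the tips of the shut fingers; the grasp point (between the pads) lies 19 mm behind it; z points along the fingers, y is the line along which they close (so a half turn about z gives the same grasp; the last joint's range is limited). The gripper opens to 92 mm and grips with 3 to 60 N. Pads are 20 mm wide; open, the fingers measure 128 mm over their backs; the gripper's body (75 mm by 189 mm) begins 69 mm behind the grasp point.
Start: joints at [-1.539, 0.158, 1.597, -0, 1.386, -0.21], TCP at [137.661, -558.261, 214.601] pointing down, gripper open.
Joint ranges: [-2.91, 2.91], [-0.94, 2.29], [0.18, 2.7], [-1.29, 4.43], [0.17, 2.64], [-3, 3]. Speed limits (rad/s): [2.57, 2.57, 3.14, 3.14, 3.14, 3.14].

### API

Orientations are given as a unit quaternion [w, x, y, z].
In Python, from cell import r gives the robot as it stands. Calls block until the motion is done:
- r.movep(position, orientation): joint-space move of the TCP to a pose.
- r.servo_line(position, velocity=150, frame=None, threshold=None): straight line of the TCP; frame=None keeps the orientation; velocity is the mean speed in mm/s. With threshold (N) it stops when the force on the tool has changed by that much, and returns True; else False.
- r.move_j(angles): joint-space move.
- r.let_go() and r.gripper_close(grasp_force=None): open the fingers fully, or close them until they stop; grasp_force is the grip in N (None keeps the last).
- r.sleep(seconds).
- r.inverse_kinematics(position, orientation): joint angles nearest the present ones, or None.
- r.read_state(): the state.
- r.snapshot(name): name is "scene" or "top" or "wrist"; returns the picture (384x512x3 uint8, blue, green, red); there is no depth.
- r.camera_model(name): a dict with "intrinsics" (3x3 intrinsics, pixels), "origin" and "attitude" of the camera in the world. Camera axes: x right, y up, looking along -z (the intrinsics and any distortion apply to the point x, -y, -z); pixel columns grow to the right and rows downward; lengths in mm; the calibration is good to about 2 mm. The wrist camera is an equidistant fisheye: a pixel r from the principal point sees the ray r / f radians off the axis. A picture is of the moment at which its call begins: read the wrist's pose just before it. camera_model takes no time and is no camera call; for the wrist camera it gives the pose at the moment of the call.
A pose or a line that the arm cannot do raises r.PlanningError and nothing moves.
- r.close_job(): hands the job in; it is judged then, once.
Trained networks look in the newest picture that a camera, given by its name, has taken for a name from the list of things; names that differ only in an ending like _2 or _b are one class to them, and where a whole thing is asked for, a point or a joint stands for the part that bears it (a point fixed in the world has none). Each returns a list of dicts, best first, with "confidence" (0 to 1); they miss things now and then, are a little off and sometimes report something else, mostly with a low value. They report only what shows in the picture. A call takes as long as a camera call. They do not tell look-alikes from the thing itself.
- r.outline_of(camera, query): "region" (384x512 bool, what is visible of it) and "pixel" ([column, row] in pixels, amid what is visible of it).
The state is a dict: "clock": time; "qpos": joint angles; "qd": joint speeds; "tau": joint torques, N m; "eef_pos": TCP position; "eef_rot": TCP orientation; "contact_force": force on the tool from outside, world axes, zero at the start; "wrist_torque": the same for the moment, N m; "grip_width": finger opening in mm; "gripper_force": force on a finger pad.
Only numpy, scipy, OpenCV 4.12 (cv2) and the standard library are available. Lean on these libraries where they do the work, as an engineer would, in place of code of your own. Each camera call takes 0.05 s, during which the arm holds its last target. There are 200 camera calls.

## Working session

There is one attempt and no reset: what is moved stays moved. The work goes in short steps, each a Python script; the robot and the scene stay as the last script left them, time stands still between calls to the robot, and variables do not carry over. Pictures are saved under pics/ and viewed, at most 10 in all, crops included, and the job is handed in when it is done.

```bash
mkdir -p pics; ls
cat > h.py <<'E'
import numpy as np, cv2
from cell import r
from scipy.spatial.transform import Rotation as R
def rot(m):
    m=np.array(m,float)
    return m if m.shape==(3,3) else R.from_quat(np.roll(m,-1)).as_matrix()
def ray(cm,px):
    K=np.array(cm['intrinsics']); x=(px[0]-K[0,2])/K[0,0]; y=(px[1]-K[1,2])/K[1,1]
    d=np.array([x,-y,-1.]); return np.array(cm['origin'],float), rot(cm['attitude'])@d
def onz(cm,px,z):
    o,d=ray(cm,px); return o+d*(z-o[2])/d[2]
def proj(cm,p):
    K=np.array(cm['intrinsics']); c=rot(cm['attitude']).T@(np.array(p,float)-np.array(cm['origin']))
    return np.array([K[0,2]+K[0,0]*c[0]/-c[2], K[1,2]+K[1,1]*c[1]/c[2]])
def quat(yaw):  # tool down, tool y at world angle yaw+90deg
    m=np.array([[np.cos(yaw),np.sin(yaw),0],[np.sin(yaw),-np.cos(yaw),0],[0,0,-1]])
    return np.roll(R.from_matrix(m).as_quat(),1)
E
python3 - <<'E'
from h import *
ims=[]
for c in ('scene','top'):
    im=r.snapshot(c); cv2.imwrite(f'pics/{c}0.png',im)
    cm=r.camera_model(c); print(c,cm)
    for q in ('jewel_box','jewel_lid','lid_knob','lamp_center','lamp_handle','coaster','blue_bottle','tray','hairbrush'):
        for d in r.outline_of(c,q)[:4]:
            m=d['region']; ys,xs=np.nonzero(m)
            if len(xs): print(c,q,round(d['confidence'],2),np.round(d['pixel']),xs.min(),xs.max(),ys.min(),ys.max(),m.sum())
print(r.read_state())
E
```

```text
pics
scene {'intrinsics': array([[365.06375801,   0.        , 256.9344694 ],
       [  0.        , 365.06375801, 188.83770631],
       [  0.        ,   0.        ,   1.        ]]), 'origin': array([1075.91343444, -735.51020525,  724.51674479]), 'attitude': array([0.85288576, 0.45041785, 0.13042157, 0.22956449])}
scene jewel_box 0.58 [267. 184.] 236 308 157 212 2630
scene jewel_lid 0.84 [266. 174.] 236 307 156 191 1212
scene lid_knob 0.71 [263. 175.] 238 305 157 190 1060
scene lamp_center 0.83 [323. 187.] 316 329 166 197 292
scene lamp_center 0.78 [331. 157.] 317 340 140 182 541
scene lamp_center 0.71 [277. 154.] 266 287 124 174 725
scene lamp_center 0.51 [263. 176.] 237 305 157 191 1105
scene lamp_handle 0.71 [330. 157.] 319 340 140 181 516
scene lamp_handle 0.7 [279. 154.] 266 287 124 174 727
scene lamp_handle 0.65 [323. 186.] 317 330 165 197 300
scene lamp_handle 0.52 [264. 176.] 237 306 157 191 1151
scene coaster 0.91 [204. 261.] 179 226 246 283 1382
scene coaster 0.84 [251. 294.] 226 276 274 315 1688
scene blue_bottle 0.57 [128. 308.] 114 144 282 332 1035
scene tray 0.7 [309. 244
[... 1053 characters left out ...]

{'clock': 1.0, 'qpos': array([-1.53909042e+00,  1.58395074e-01,  1.59699812e+00,  2.47369452e-06,
        1.38624983e+00, -2.10091475e-01]), 'qd': array([ 0.00113721,  0.00064871,  0.00056976,  0.00119275, -0.0009068 ,
        0.00024364]), 'tau': array([-4.35800985e-04, -3.85581350e+01, -3.22369909e+01,  7.02808192e-02,
        3.05626367e-02, -7.98937322e-06]), 'eef_pos': array([ 137.66667168, -558.24502851,  214.60485966]), 'eef_rot': array([-2.49740967e-05,  9.92700678e-01,  1.20604161e-01,  3.45412661e-06]), 'contact_force': array([-1.39644432, -0.57293222,  0.50685149]), 'wrist_torque': array([0.06800177, 0.02199999, 0.06135562]), 'gripper_force': 0.0, 'grip_width': 92.08079260965899}
```

View pics/scene0.png

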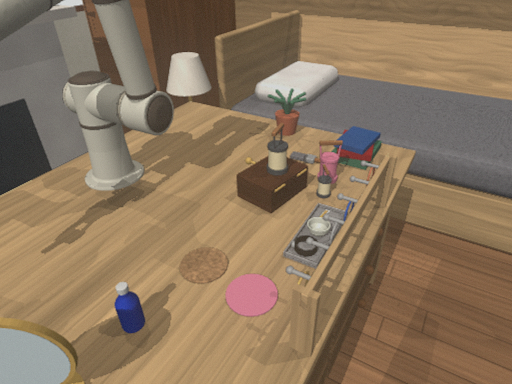

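View pics/top0.png

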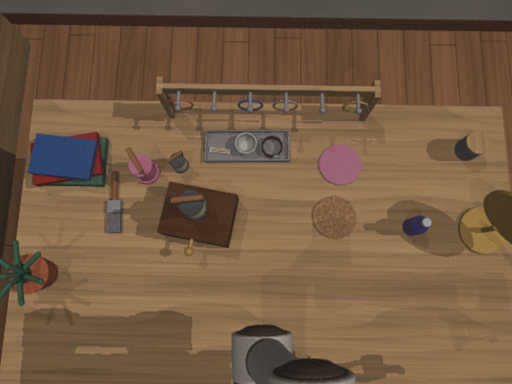

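The scene view shows the cream lantern with its handle on the box at (277,155), a small cream lantern at (323,187) and a pink one at (330,158). It also shows the cork coaster at (204,264), a pink disc at (251,294) and the knob at about (250,160).
Lantern candidates in the top view are the large cream one on the box (191,203), the small cream one (179,163) and the pink one (141,167). I choose (191,203), and the cork coaster at (335,216) over the pink disc at (339,165).

Run:
```python
from h import *
im=r.snapshot('top'); sc=r.snapshot('scene'); ct=r.camera_model('top'); cs=r.camera_model('scene')
a=cv2.resize(im[145:265,145:245],None,fx=5,fy=5,interpolation=2)[:, :400]
a=cv2.resize(im[178:260,150:245],None,fx=6,fy=6,interpolation=2)  #570x492
cv2.imwrite('pics/crop1.png',a)
d=[x for x in r.outline_of('top','coaster')]
for x in d:
    m=x['region']; b=im[m].mean(0); ys,xs=np.nonzero(m); c=((xs.min()+xs.max())/2,(ys.min()+ys.max())/2)
    print('coaster',b.round(),onz(ct,c,6).round(1),onz(ct,(xs.mean(),ys.mean()),6).round(1))
for x in r.outline_of('scene','coaster'):
    m=x['region']; ys,xs=np.nonzero(m)
    print('coaster sc',onz(cs,(xs.mean(),ys.mean()),6).round(1),sc[m].mean(0).round())
for x in r.outline_of('top','jewel_lid')[:1]:
    cnt=max(cv2.findContours(x['region'].astype(np.uint8),0,2)[0],key=cv2.contourArea)
    w=np.array([onz(ct,p[0],90)[:2] for p in cnt],np.float32)
    print('lid rect',cv2.minAreaRect(w))
for n,p in dict(tl=(168,184),tr=(238,192),br=(229,246),bl=(159,237),knob=(189.5,253)).items(): print(n,onz(ct,p,85 if n=='knob' else 90).round(1))
for p in((171,200),(203,197)): print('handle',onz(ct,p,245).round(1))
```

```text
coaster [115.  98. 153.] [ 743.9 -224.3    6. ] [ 745.5 -225.5    6. ]
coaster [ 68.  94. 125.] [ 581.8 -204.6    6. ] [ 581.8 -203.9    6. ]
coaster sc [ 748.7 -234.2    6. ] [142. 126. 206.]
lid rect ((553.992431640625, 199.8070831298828), (205.76055908203125, 198.74911499023438), 79.20125579833984)
tl [656.  281.6  90. ]
tr [636.1  80.9  90. ]
br [482.9 101.9  90. ]
bl [504.5 298.   90. ]
knob [462.  211.6  85. ]
handle [583.6 237.  245. ]
handle [592.4 158.6 245. ]
```

View pics/crop1.png

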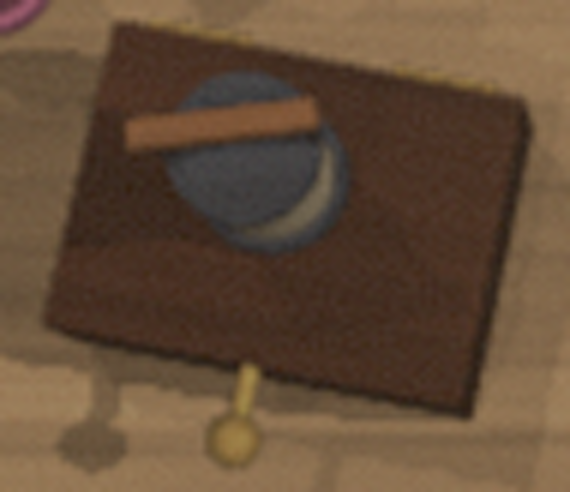

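The crop confirms the large cream lantern on the lid. Its handle bar runs from (126,135) to (315,109) in crop pixels, the knob is at (233,439), and the lid corners are clear.

```bash
cat > fit.py <<'E'
from h import *
from scipy.optimize import least_squares
ct=r.camera_model('top')
f=lambda x,y:((x+.5)/6-.5+150,(y+.5)/6-.5+178)
P=[onz(ct,f(*p),90)[:2] for p in((115,22),(525,100),(472,407),(47,322))]+[onz(ct,f(233,439),85)[:2]]
L=np.array([(75,100),(75,-100),(-75,-100),(-75,100),(-109,0)])
rm=lambda a:np.array([[np.cos(a),-np.sin(a)],[np.sin(a),np.cos(a)]])
s=least_squares(lambda v:(np.array(P)-(L@rm(v[2]).T+v[:2])).ravel(),[570,190,.1])
bx=s.x
if __name__=='__main__':
    print('box',bx.round(3),'res',s.fun.round(1)); print('knob',(rm(bx[2])@[-109,0]+bx[:2]).round(1),P[4])
    h=[onz(ct,f(*p),243)[:2] for p in((126,135),(315,109))]
    h=np.array(h); print('handle',h.round(1),h.mean(0),np.linalg.norm(h[0]-h[1]),np.arctan2(*(h[0]-h[1])[::-1])-np.pi/2)
    for q in ('coaster',):
        cs=r.camera_model('scene'); print(proj(cs,(582,-204,6)),proj(cs,[*h.mean(0),238]),proj(cs,[*(rm(bx[2])@[-109,0]+bx[:2]),85]))
E
python3 fit.py
```

```text
box [ 5.74830e+02  1.93382e+02 -1.73000e-01] res [-1.8  0.9 -2.   1.4  0.8 -3.7  2.4 -1.4  0.7  2.8]
knob [467.5 212.1] [468.1549368  214.91787409]
handle [[583.7 238.5]
 [595.9 161.2]] [589.80798307 199.86215634] 78.18204640218808 0.15634215913321503
[204.18157726 262.45552543] [277.82683912 128.97672851] [248.11249163 160.44706485]
```

Run:
```python
from h import *
x,y=589.8,199.9
best=None
for s in(1,-1):
    q=quat(0.156+s*np.pi/2); j=[r.inverse_kinematics(p,q) for p in((x,y,320),(582,-204,320))]
    print(s,[None if k is None else np.round(k,2) for k in j])
    if all(k is not None for k in j) and (best is None or abs(j[0][5])<best[0]): best=(abs(j[0][5]),q)
q=best[1]; np.save('q.npy',q)
r.movep((x,y,320),q); st=r.read_state(); print(st['clock'],st['eef_pos'].round(1))
cv2.imwrite('pics/w1.png',r.snapshot('wrist')); cv2.imwrite('pics/t1.png',r.snapshot('top'))
print(r.servo_line((x,y,219),120,threshold=8), r.read_state()['eef_pos'].round(1))
r.gripper_close(30); st=r.read_state(); print(st['clock'],st['grip_width'],st['gripper_force'],st['contact_force'].round(1))
```

```text
1 [array([ 0.13,  0.24,  1.3 , -0.  ,  1.6 , -0.02]), array([-0.53,  0.22,  1.32, -0.  ,  1.6 , -0.69])]
-1 [None, array([-0.53,  0.22,  1.32, -0.  ,  1.6 ,  2.45])]
4.3667 [590.  199.1 319.9]
False [590.4 200.  220.1]
6.6167 13.621954768414582 29.96688187122345 [ 0.8  1.  -0.7]
```

View pics/w1.png

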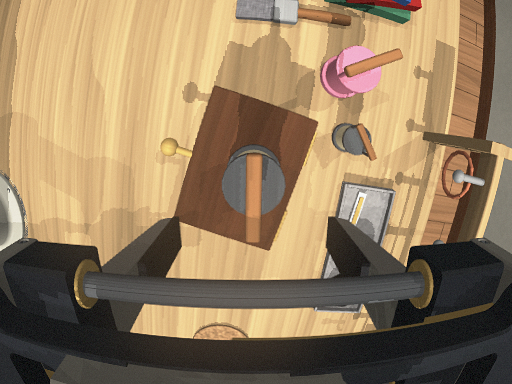

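The wrist view shows the bar (253,150–243) aligned between the fingers. The grip width of 13.6 mm matches the bar, so I lift and carry.

Run:
```python
from h import *
q=np.load('q.npy'); x,y=589.8,199.9
r.servo_line((x,y,260),80); print(r.read_state()['contact_force'].round(1))
r.servo_line((x,y,290),120)
r.servo_line((582,-204,290),150)
r.servo_line((582,-204,165),120)
st=r.read_state(); print(st['clock'],st['grip_width'],st['contact_force'].round(1),st['eef_pos'].round(1))
im=r.snapshot('scene'); cv2.imwrite('pics/s2.png',cv2.resize(im[140:320,100:320],None,fx=3,fy=3))
cv2.imwrite('pics/t2.png',r.snapshot('top'))
```

```text
[-0.4 -0.4 -3.6]
11.7167 13.312002264979142 [-0.2 -0.6 -4.2] [ 582.7 -204.4  166.2]
```

View pics/s2.png

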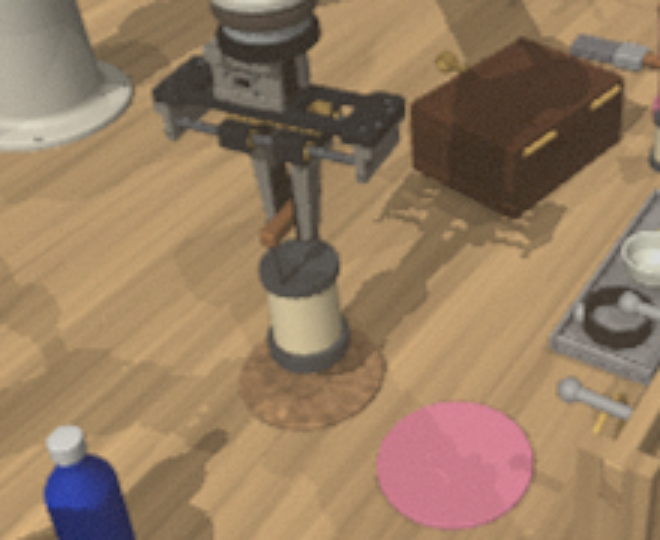

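The lantern hangs upright over the cork coaster (310,375 in the crop). I lower it to contact and release.

Run:
```python
from h import *
print(r.servo_line((582,-204,142),80), r.servo_line((582,-204,130),20,threshold=3))
st=r.read_state(); print(st['clock'],st['contact_force'].round(1),st['eef_pos'].round(1))
r.let_go(); r.servo_line((582,-204,230),120)
cv2.imwrite('pics/s3.png',cv2.resize(r.snapshot('scene')[120:340,90:350],None,fx=3,fy=3)[:600,:])
from fit import bx,rm
k=rm(bx[2])@[-109,0]+bx[:2]
for s in(0,np.pi,-np.pi):
    q=quat(bx[2]+s); print(s,[(lambda j:None if j is None else np.round(j,2))(r.inverse_kinematics(p,q)) for p in((*k,160),(*k,66))])
print(r.read_state()['clock'])
```

```text
False True
12.6917 [0.2 0.2 5. ] [ 582.5 -204.2  134.9]
0 [array([ 0.19,  0.05,  1.83, -0.  ,  1.27,  1.93]), array([ 0.19,  0.17,  1.9 , -0.  ,  1.07,  1.93])]
3.141592653589793 [array([ 0.19,  0.05,  1.83, -0.  ,  1.27, -1.21]), array([ 0.19,  0.17,  1.9 , -0.  ,  1.07, -1.21])]
-3.141592653589793 [array([ 0.19,  0.05,  1.83, -0.  ,  1.27, -1.21]), array([ 0.19,  0.17,  1.9 , -0.  ,  1.07, -1.21])]
14.9083
```

View pics/s3.png

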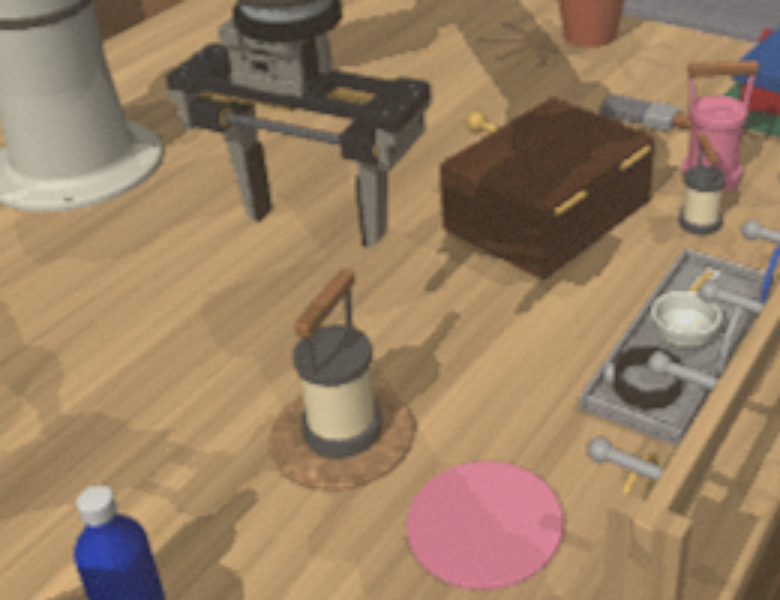

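The lantern stands upright, wholly on the cork (345,430). Next I move above the knob and refine its position with the wrist camera.

Run:
```python
from h import *
from fit import bx,rm
k=rm(bx[2])@[-109,0]+bx[:2]; q=quat(bx[2]+np.pi)
r.movep((*k,230),q)
cm=r.camera_model('wrist'); im=r.snapshot('wrist'); top=r.snapshot('top')
K=np.array(cm['intrinsics']); c=rot(cm['attitude']).T@(np.array([*k,85])-cm['origin']); v=np.array([c[0],-c[1],-c[2]])
th=np.arctan2(np.hypot(*v[:2]),v[2]); p=K[:2,2]+K[0,0]*th*v[:2]/np.hypot(*v[:2])
print('pred',p.round(1),'box',bx,'clock',r.read_state()['clock'])
cv2.drawMarker(im,tuple(int(t) for t in p),(255,0,255),0,10,1); cv2.imwrite('pics/w4.png',im)
```

```text
pred [254.4 182.5] box [ 5.74829702e+02  1.93382070e+02 -1.72808811e-01] clock 16.6
```

View pics/w4.png

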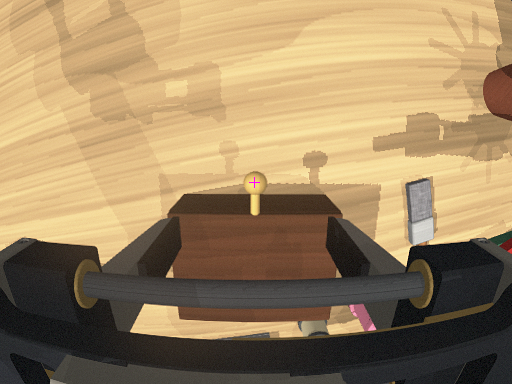

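The predicted knob centre (254,182) falls on the ball. I descend, pinch it and follow the arc.

```bash
cat > arc.py <<'E'
from h import *
from fit import bx,rm
def tcp(th):
    u=75-184*np.cos(th)+5*np.sin(th); return np.array([*(rm(bx[2])@[u,0]+bx[:2]),80+184*np.sin(th)+5*np.cos(th)-19])
E
python3 - <<'E'
from arc import *
print(r.servo_line(tcp(0),120,threshold=10)); r.gripper_close(30)
st=r.read_state(); print(st['clock'],st['grip_width'],st['eef_pos'].round(1),tcp(0).round(1),st['contact_force'].round(1))
if 20<st['grip_width']<28:
    for a in range(10,61,10):
        r.servo_line(tcp(np.radians(a)),70)
        st=r.read_state(); print(a,round(st['clock'],2),round(st['grip_width'],1),(st['eef_pos']-tcp(np.radians(a))).round(1),st['contact_force'].round(1))
cv2.imwrite('pics/s5.png',r.snapshot('scene')); cv2.imwrite('pics/t5.png',r.snapshot('top'))
im=cv2.imread('pics/s5.png'); cv2.imwrite('pics/s5c.png',cv2.resize(im[80:220,200:360],None,fx=4,fy=4,interpolation=2))
E
```

```text
False
19.15 24.435995327979867 [467.6 213.2  66. ] [467.5 212.1  66. ] [ 1.6  4.5 -1.1]
10 19.76 24.4 [ 0.3  1.  -0.1] [ 1.7  5.9 -2.7]
20 20.37 24.5 [ 0.2  1.  -0.2] [ 2.2  7.1 -2.3]
30 20.98 24.4 [ 0.   1.  -0.4] [ 2.5  6.7 -3. ]
40 21.58 24.5 [-0.2  0.9 -0.7] [ 1.2  5.5 -3.1]
50 22.19 24.5 [-0.3  0.8 -0.7] [ 0.1  5.7 -1.6]
60 22.8 24.1 [-0.2  0.6 -0.6] [-1.3  5.3 -1.3]
```

View pics/s5c.png

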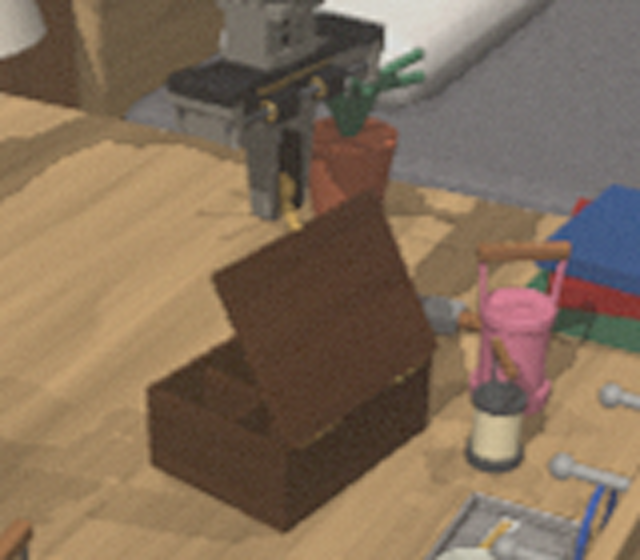

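The lid is up and the pinched knob is at about (290,215). The lid's outer front corners are at about (215,271) and (374,192) in the crop. I compare these with predictions at several angles.

Run:
```python
from arc import *
cs=r.camera_model('scene')
def pt(th,a,b,y):
    u=75-a*np.cos(th)+b*np.sin(th); return [*(rm(bx[2])@[u,y]+bx[:2]),80+a*np.sin(th)+b*np.cos(th)]
f=lambda p:((proj(cs,p)-[200,80]+.5)*4-.5).round(1)
for a in(54,57,60,63,66): t=np.radians(a); print(a,*[f(pt(t,150,b,y)) for b in(0,10) for y in(-100,100)])
print('hinge',f(pt(1.047,0,10,-100)),f(pt(1.047,0,10,100)),'bottom',f([*(rm(bx[2])@[75,-100]+bx[:2]),0]))
im=cv2.imread('pics/s5.png'); a=cv2.resize(im[110:195,245:315],None,fx=7,fy=7,interpolation=2)
p=lambda q:tuple(int(v) for v in ((proj(cs,q)-[245,110]+.5)*7))
for d,c in((56,(255,0,0)),(60,(0,255,0)),(64,(0,0,255))):
    t=np.radians(d); cv2.polylines(a,[np.array([p(pt(t,*s)) for s in((0,10,-100),(150,10,-100),(150,10,100),(0,10,100))])],True,c,1)
cv2.imwrite('pics/s6.png',a)
```

```text
54 [196.2 280. ] [353.1 193.1] [204.  276.2] [361.  189.2]
57 [202.5 277.3] [359.4 190.3] [210.7 274.1] [367.7 186.9]
60 [209. 275.] [366.  187.9] [217.6 272.5] [374.7 185. ]
63 [215.8 273.3] [372.9 185.9] [224.7 271.4] [381.9 183.6]
66 [222.9 272. ] [380.  184.3] [232.2 270.7] [389.3 182.7]
hinge [294.7 451.5] [440.1 348.4] bottom [285.2 534.5]
```

View pics/s6.png

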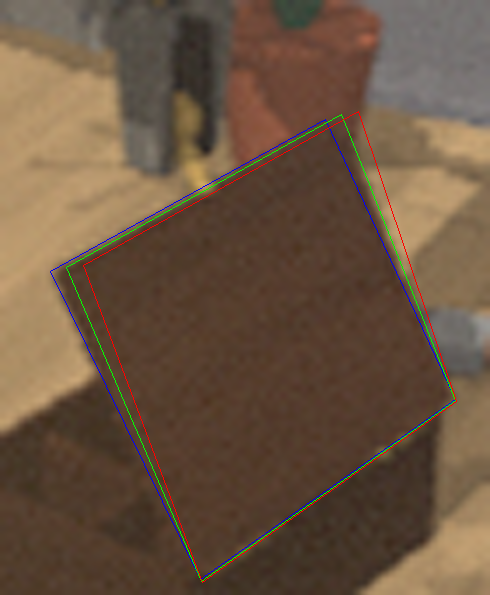

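The overlay matches 60° to within about 1°: the near edges, including the lid's thickness, lie on the 60° outline. The arm's own offset is about −0.2°, so I trim that, check it is steady and hand in.

Run:
```python
from arc import *
r.servo_line(tcp(np.radians(60.2)),10); r.sleep(0.5)
a=r.read_state(); r.sleep(0.5); b=r.read_state()
print(b['clock'],b['grip_width'],(b['eef_pos']-a['eef_pos']).round(2),(b['eef_pos']-tcp(np.radians(60))).round(1),b['contact_force'].round(1))
print(r.close_job())
```

```text
24.15 24.35982410365093 [-0.01 -0.01 -0.02] [ 0.1  0.5 -0.4] [ 0.4  4.9 -0.8]
the job is handed in; nothing more can be done
None
```

I handed the job in at 24 s: the lantern stands upright and released on the cork coaster, and the arm is holding the box lid steady by its knob at 60 degrees, to within about 1 degree by the camera check.

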